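Uncouple the tone-arm lift lever from its solenoid

TASK

The old solenoid of the jukebox's tone-arm lift unit is about to be changed, so its lever has to come off: first take the loose spare solenoid that stands in the way of the latch and stand it upright in the empty parts tray, without dropping it. Then draw the coupler's latch knob sideways against its spring, away from the lever, and with the latch drawn lift the lever's socket off the solenoid's ball. Finish while still holding the lever up with the gripper, steady, its socket at least 40 mm above where it sat on the ball; leave the other things on the table where they are.

Things in the scene. Friction and masses are not known exactly. Their poses are not given: they have to be found in the camera images.
- lift_unit: Tone-arm lift unit, fixed: grey chassis plate 320 x 190 x 10 mm, origin under its centre, z up. On its line y = +45 mm: a clevis bracket at x = -115 (48 mm wide, top 99 mm above the table), a dark steel lever hinged in it, and at x = +85 the installed solenoid, whose 22 mm ball the lever's end covers. On its -y half stand the spare solenoid, beside the latch knob, and the counterweight.
- lift_lever (a joint): Angle of the lever about its level hinge pin, rad: 0 = socket fully down on the ball, grows as the socket end rises, stop at 0.6. Socket and knob are 200 mm from the pin along the lever, so 40 mm of rise is 0.20 rad. The lever weighs about 0.3 kg and falls back by its own weight when let go.
- lever_hinge (a point): Middle of the lever's hinge pin, 87 mm above the table; the pin runs along the lift unit's y axis.
- ball (a point): Centre of the 22 mm ball on the installed solenoid, 87 mm above the table. It does not move.
- socket (a point): Point of the lever that coincides with the ball's centre while the lever is down; it rises with the lever. The socket is a round dark steel cap 36 mm across, its flat top 17 mm above this point. While down its axes are those of the lift unit.
- latch (a joint): Travel of the coupler's latch, m: 0 = shut, grows as the knob is drawn away from the lever along the lift unit's -y direction, stop at 0.016. A fork on it grips under the ball: below about 0.011 the lever cannot be lifted. The spring pulls it shut with 5 N at 0 and 9 N at 0.016, and shuts it when the knob is let go.
- latch_knob (a point): Centre of the top of the latch knob: plain upright round aluminium knob, 14 mm thick, 37 mm tall, top 110 mm above the table, 64 mm to the -y side of the ball. A 6 mm rod (its top 32 mm below the knob's top) joins it to the lever; 29 mm of clear rod lie between the knob's side and the coupler's guide block (top 90 mm above the table). Moves and tilts with the lever; it can carry the lever.
- spare_solenoid: Spare solenoid, loose, about 0.36 kg, upright on the chassis plate just outside (-y) the knob, so that the knob cannot be drawn out. Steel frame 44 (x) x 28 (y) x 58 mm tall round a copper coil, flat side plates at +x and -x (grip it across these, 44 mm); on top a 22 mm ball, its top 88 mm up. Origin at the centre of its underside. Its axes are within 5 degrees of the lift unit's.
- parts_tray: Empty open aluminium parts tray, fixed to the table, 160 (x) x 120 (y) x 22 mm high, walls and floor 3 mm; origin at the centre of its underside. On the left or the right side of the table.
- counterweight: Bystander: tone-arm counterweight, a steel ring 38 mm across and 30 mm tall standing on the chassis plate. Origin at its underside.
- record_adapter: Bystander: pale blue plastic record adapter, a flat disc 38 mm across, 5 mm thick, on the table beyond the chassis plate.
- tin_cup: Bystander: tin cup, 72 mm across, 55 mm tall, on the side of the table away from the tray; holds two bulbs.
- bulb0: Bystander: amber bulb 31 mm tall standing in the tin cup.
- bulb1: Bystander: the other amber bulb in the tin cup.
- screwdriver: Bystander: screwdriver 190 mm long, 26 mm thick, lying on the robot's side of the chassis plate; origin under its middle.
- idler_wheel: Bystander: rubber-tyred idler wheel 50 mm across, 20 mm tall at its hub, lying on the table at the back right.
Things that resemble listed ones, but are neither listed nor needed, are in the scene too. There is more than one size of the spare_solenoid; the job needs the middle-sized.

How it is judged:
On the way, in this order (a step that is already met when the one before it is completed fails the run):
1. the spare solenoid stands upright and released in the parts tray, lever and latch still shut (x of spare_solenoid in the frame of parts_tray between -0.066 and 0.066 m and y of spare_solenoid in the frame of parts_tray between -0.046 and 0.046 m and z of spare_solenoid in the frame of parts_tray below 0.01 m and angle between spare_solenoid's own z axis and vertical below 0.15 rad and linear speed of spare_solenoid below 0.03 m/s and contact force between the fingers and spare_solenoid below 0.1 N and value of joint lift_lever below 0.02 rad and value of joint latch below 0.004 m), for 0.2 s.
2. the fingers have drawn the latch by 11 mm or more while the lever is still down on the ball (value of joint latch above 0.011 m and value of joint lift_lever below 0.03 rad and contact force between the fingers and latch above 1 N), for 0.1 s.
At the end, for the whole second after the job is handed in: The lever is held steady (under 0.05 rad/s) by the fingers, raised 0.19 rad or more (socket 38 mm or more above its seat on the ball); the spare solenoid stands upright (within 0.15 rad), untouched and at rest on the floor of the parts tray (value of joint lift_lever above 0.19 rad and velocity of joint lift_lever between -0.05 and 0.05 rad/s and contact force between the fingers and lift_lever above 0.5 N and x of spare_solenoid in the frame of parts_tray between -0.066 and 0.066 m and y of spare_solenoid in the frame of parts_tray between -0.046 and 0.046 m and z of spare_solenoid in the frame of parts_tray below 0.01 m and angle between spare_solenoid's own z axis and vertical below 0.15 rad and linear speed of spare_solenoid below 0.03 m/s and contact force between the fingers and spare_solenoid below 0.1 N); the arm keeps its last pose, push and grip.
It fails at once if the spare solenoid is let go and dropped (contact force between the fingers and spare_solenoid below 0.1 N and linear speed of spare_solenoid above 0.5 m/s).
It fails at once if a bystander (counterweight, adapter, cup, bulbs, screwdriver or idler wheel) is moved from its place by 30 mm or more (distance of any of counterweight, record_adapter, tin_cup, bulb0, bulb1, screwdriver, idler_wheel from where it was at the start of the episode above 0.03 m).
It also fails if it takes over 56 s, if anything falls off the work surface, if the arm or the gripper's body presses on something with over 40 N, if the wrist force passes 120 N, or if a joint passes its speed limit or range.

ROBOT

A 7-joint arm with a two-finger parallel gripper is mounted at the origin on the work surface. World frame = base frame: x ahead of the robot, y to its left, z up, the work surface at z = 0. Lengths are in m, angles in rad, forces in N, time in s.
With the tool pointing down it reaches from about 0.425 to 0.825 m from the base axis. Payload 3.6 kg.
Tool frame: the origin (TCP) lies where the fingers leave the gripper's body, on its centre line; the fingertips stand 73 mm ahead of it and the grasp point (between the pads) lies 54 mm ahead of it; z points along the fingers, y is the line along which they close (so a half turn about z gives the same grasp; the last joint's range is limited). The gripper opens to 85 mm and grips with 20 to 120 N. Pads are 22 mm wide; open, the fingers measure 114 mm over their backs; the gripper's body (76 mm by 85 mm) begins 54 mm behind the grasp point. The pads swing forward as they close: fully open they stand 13 mm farther back than shut.
Start: joints at [1.115, 0.615, -0.013, 1.423, 0.008, 1.103, -0.04], TCP at [0.27, -0.591, 0.304] pointing down, gripper open.
Joint ranges: [-3.12, 3.12], [-0.3, 2.06], [-1.34, 1.32], [0.26, 2.42], [-1.36, 4.5], [0.01, 1.98], [-2.84, 2.84]. Speed limits (rad/s): [2.79, 2.79, 3.14, 3.14, 3.14, 3.14, 3.14].

INTERFACE

Orientations are given as a unit quaternion [x, y, z, w].
In Python, from station import arm, snapshot, camera_info, ticket gives the robot as it stands. Calls block until the motion is done:
- arm.movep(position, orientation): joint-space move of the TCP to a pose.
- arm.line_to(position, velocity=0.15, ori=None): straight line of the TCP; ori=None keeps the orientation; velocity is the mean speed in m/s.
- arm.move_j(angles): joint-space move.
- arm.move_gripper(opening, effort=None): opening from 0.0 (shut) to 1.0 (fully open); effort is the grip in N (None keeps the last); returns when the fingers have stopped.
- arm.pause(seconds).
- arm.ik(position, orientation): joint angles nearest the present ones, or None.
- snapshot(name): name is "scene" or "top"; returns the picture (400x640x3 uint8, blue, green, red); there is no depth.
- camera_info(name): a dict with "fx", "fy", "cx", "cy" (pixels), "dist_coeffs" ([k1, k2, p1, p2, k3] as OpenCV has them; the pictures are not rectified), "R" (3x3) and "t" (3): a world point X has camera coordinates R X + t. Camera axes: x right, y down, z forward; pixel columns grow to the right and rows downward; lengths in m; the calibration is good to about 2 mm. A picture is of the moment at which its call begins. camera_info takes no time and is no camera call.
A pose or a line that the arm cannot do raises arm.MotionError and nothing moves.
- ticket.finish_job(): hands the job in; it is judged then, once.
Readings, each from a call of its own:
- arm.read_time(): time.
- arm.read_joint_positions(): joint angles.
- arm.read_dq(): joint speeds.
- arm.read_effort(): joint torques, N m.
- arm.read_tool_pos(): TCP position.
- arm.read_eef_rot(): TCP orientation.
- arm.read_ft_force(): force on the tool from outside, world axes, zero at the start.
- arm.read_wrist_torque(): the same for the moment, N m.
- arm.read_opening(): opening from 0.0 (shut) to 1.0 (fully open).
- arm.read_finger_force(): force on a finger pad.
Only numpy, scipy, OpenCV 4.12 (cv2) and the standard library are available. Lean on these libraries where they do the work, as an engineer would, in place of code of your own. Each camera call takes 0.05 s, during which the arm holds its last target. There are 200 camera calls.

## Working session

There is one attempt and no reset: what is moved stays moved. The work goes in short steps, each a Python script; the robot and the scene stay as the last script left them, time stands still between calls to the robot, and variables do not carry over. Pictures are saved under pics/ and viewed, at most 10 in all, crops included, and the job is handed in when it is done.

```bash
ls; mkdir -p pics; python3 - <<'E'
from station import arm, snapshot, camera_info
import cv2
for n in("scene","top"):
    im=snapshot(n); cv2.imwrite(f"pics/{n}0.png",im); print(n,camera_info(n))
print(arm.read_time(),arm.read_eef_rot(),arm.read_tool_pos())
E
```

```text
pics
scene {'fx': 410.28158380235664, 'fy': 410.28158380235664, 'cx': 316.1086125186441, 'cy': 196.43998100341943, 'dist_coeffs': array([-0.03258246,  0.        ,  0.        ,  0.        ,  0.        ]), 'R': array([[-0.74206393,  0.6702785 , -0.0082377 ],
       [ 0.53908675,  0.5894278 , -0.6016314 ],
       [-0.39840506, -0.4508898 , -0.79873137]]), 't': array([ 0.38360383, -0.21419493,  1.21399841])}
top {'fx': 501.75808653168934, 'fy': 501.75808653168934, 'cx': 324.48311646872133, 'cy': 194.42697446249858, 'dist_coeffs': array([-0.12960602,  0.        ,  0.        ,  0.        ,  0.        ]), 'R': array([[-2.35553652e-02, -9.99722529e-01,  1.00876472e-04],
       [-9.91854687e-01,  2.33573492e-02, -1.25214670e-01],
       [ 1.25177571e-01, -3.04953209e-03, -9.92129667e-01]]), 't': array([0.01544076, 0.53923608, 1.47971578])}
0.1 [ 9.77095571e-01  2.12797564e-01 -2.80712677e-04 -1.16782159e-03] [ 0.27004011 -0.59067222  0.30280618]
```

View pics/scene0.png

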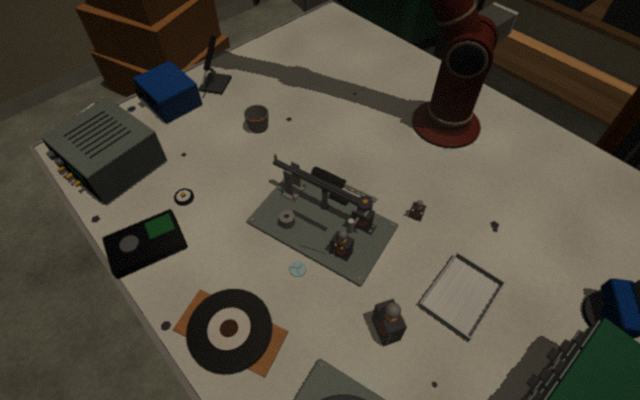

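View pics/top0.png

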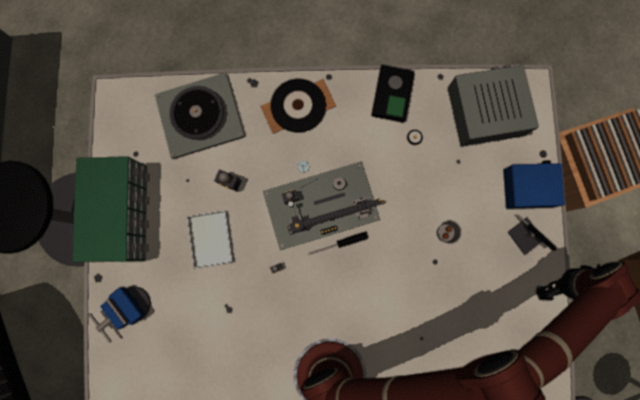

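The top view shows the tray on the left at (212,238), the unit at about (322,205) with its ball end left at (297,226), the spare near (291,198) and the counterweight at (340,184). Next I'll enlarge both views.

```bash
cat > h.py <<'E'
import cv2, numpy as np
from station import arm, snapshot, camera_info
def ray(n,uv):
    c=camera_info(n);K=np.array([[c['fx'],0,c['cx']],[0,c['fy'],c['cy']],[0,0,1]])
    p=cv2.undistortPoints(np.array([[uv]],float),K,c['dist_coeffs'])[0,0]
    R=np.array(c['R']);return -R.T@c['t'], R.T@np.array([p[0],p[1],1])
def onz(n,uv,z):
    o,d=ray(n,uv);return o+d*(z-o[2])/d[2]
def two(a,b):
    (o1,d1),(o2,d2)=ray('scene',a),ray('top',b)
    s=np.linalg.lstsq(np.c_[d1,-d2],o2-o1,rcond=None)[0]
    p,q=o1+d1*s[0],o2+d2*s[1];return (p+q)/2,np.linalg.norm(p-q)
def proj(n,X):
    c=camera_info(n);K=np.array([[c['fx'],0,c['cx']],[0,c['fy'],c['cy']],[0,0,1]])
    return cv2.projectPoints(np.array(X,float).reshape(-1,3),cv2.Rodrigues(np.array(c['R']))[0],np.array(c['t']),K,c['dist_coeffs'])[0][:,0]
def crop(im,x0,y0,w,h,s,name,gain=1.8):
    c=cv2.resize(im[y0:y0+h,x0:x0+w],None,fx=s,fy=s,interpolation=cv2.INTER_CUBIC)
    cv2.imwrite(name,np.clip(c*gain,0,255).astype('uint8'))
E
python3 - <<'E'
from h import *
t=cv2.imread('pics/top0.png');s=cv2.imread('pics/scene0.png')
crop(t,255,155,133,100,6,'pics/tc.png');crop(s,240,145,165,123,4.8,'pics/sc.png')
E
```

```text
(no output)
```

View pics/tc.png

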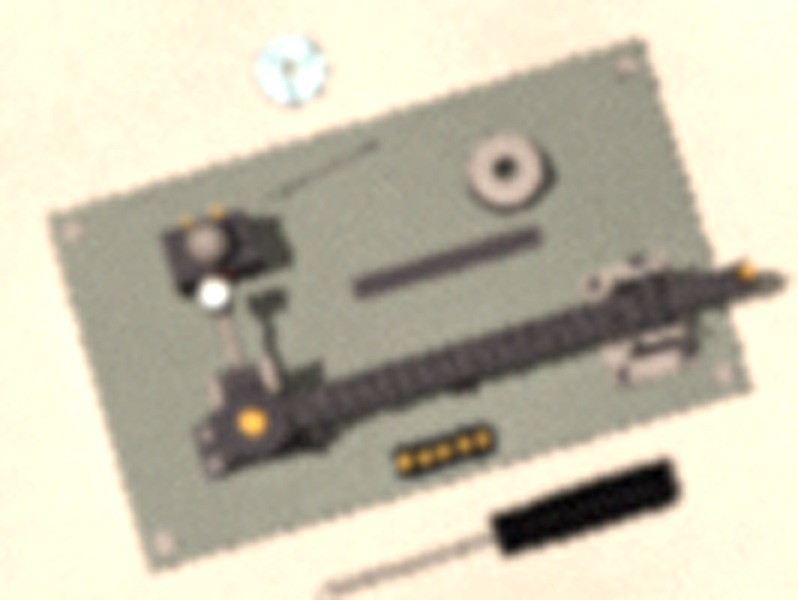

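View pics/sc.png

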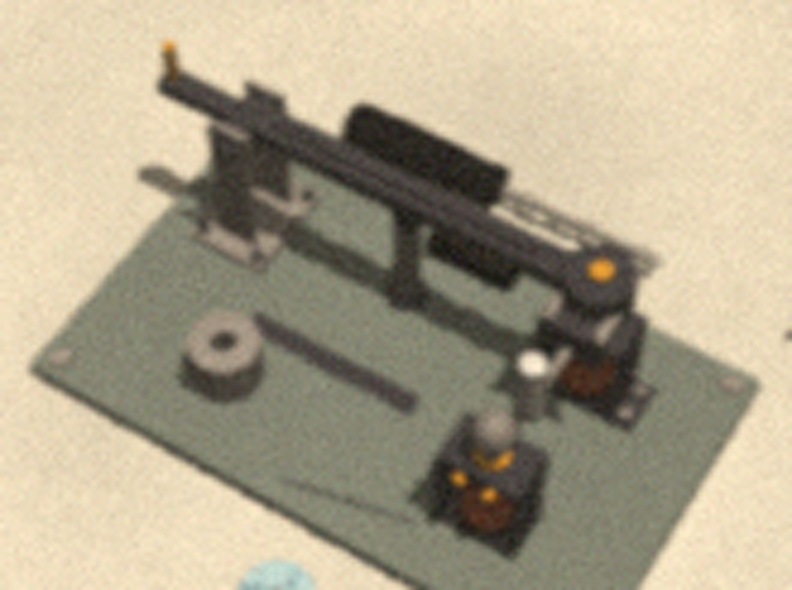

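The crops show the plate corners, knob (213,293)/(533,363), cap centre (253,422)/(601,270) and spare ball (208,238)/(495,430) in crop pixels (top/scene). The larger and smaller solenoids stand off the plate.

```bash
python3 - <<'E'
from h import *
T=lambda u,v:((u+.5)/6-.5+255,(v+.5)/6-.5+155); S=lambda u,v:((u+.5)/4.8-.5+240,(v+.5)/4.8-.5+145)
np.set_printoptions(precision=4,suppress=True)
C=np.array([onz('top',T(*p),.01) for p in((50,215),(643,40),(750,390),(152,570))])
print('corners',C,np.linalg.norm(C-np.roll(C,1,0),axis=1)); c=C.mean(0)
ux=(C[0]-C[1]+C[3]-C[2])[:2]; yaw=np.arctan2(ux[1],ux[0]);print('plate',c,yaw)
R=np.array([[np.cos(yaw),-np.sin(yaw)],[np.sin(yaw),np.cos(yaw)]])
for n,a,b,z,l in(('knob',(533,363),(213,293),.110,(85,45-64)),('cap',(601,270),(253,422),.104,(85,45)),('spareball',(495,430),(208,240),.087,None)):
    p,e=two(S(*a),T(*b)); q=onz('top',T(*b),z);print(n,p,e,'top@z',q,'scene@z',onz('scene',S(*a),z),'pred',l and c[:2]+R@np.array(l)/1000,'local',R.T@(q[:2]-c[:2]))
# spare base: bottom front corner in scene; 
t=cv2.imread('pics/top0.png'); g=cv2.cvtColor(t,cv2.COLOR_BGR2GRAY)
# tray
m=cv2.inRange(cv2.cvtColor(t,cv2.COLOR_BGR2HSV),(85,0,100),(130,255,255)); 
m[:, :170]=0;m[:,250:]=0;m[:190]=0;m[290:]=0
k=max(cv2.findContours(m,0,2)[0],key=cv2.contourArea);r=cv2.minAreaRect(k);print('tray px',r)
B=cv2.boxPoints(r);W=np.array([onz('top',p,.012) for p in B]);print(W,W.mean(0),np.linalg.norm(W-np.roll(W,1,0),axis=1))
print('tool',arm.read_tool_pos())
E
```

```text
corners [[ 0.5593  0.1916  0.01  ]
 [ 0.6432 -0.1151  0.01  ]
 [ 0.4612 -0.1636  0.01  ]
 [ 0.3772  0.1417  0.01  ]] [0.1888 0.3179 0.1884 0.3166]
plate [0.5102 0.0136 0.01  ] 1.838471658679207
knob [0.5065 0.1012 0.1122] 0.0015531762035668184 top@z [0.5063 0.1019 0.11  ] scene@z [0.5059 0.0996 0.11  ] pred [0.5061 0.1006] local [ 0.0862 -0.0195]
cap [0.4447 0.0837 0.108 ] 0.0008042102763508784 top@z [0.4447 0.0842 0.104 ] scene@z [0.4426 0.0816 0.104 ] pred [0.4444 0.0837] local [0.0854 0.0445]
spareball [0.5341 0.1053 0.091 ] 0.00023426943149380494 top@z [0.5347 0.1055 0.087 ] scene@z [0.5322 0.1037 0.087 ] pred None local [ 0.0821 -0.0479]Traceback (most recent call last):
  File "<stdin>", line 15, in <module>
ValueError: max() iterable argument is empty
```

```bash
cat >> h.py <<'E'
from scipy.spatial.transform import Rotation as Ro
np.set_printoptions(precision=4,suppress=True)
YAW=1.8385; C0=np.array([.5102,.0136]); UX=np.array([np.cos(YAW),np.sin(YAW),0]); UY=np.array([-UX[1],UX[0],0])
def down(a): # tool down, closing axis y at world angle a
    y=np.array([np.cos(a),np.sin(a),0]);z=np.array([0,0,-1.])
    return Ro.from_matrix(np.c_[np.cross(y,z),y,z])
E
python3 - <<'E'
from h import *
W=np.array([onz('top',p,.022) for p in((189,213),(228,210.5),(235,263),(195,267.5))])
print(W,W.mean(0),np.linalg.norm(W-np.roll(W,1,0),axis=1))
tr=W.mean(0)
for nm,p,a in(('spare',[.5342,.105,.116],YAW),('spare',[.5342,.105,.116],YAW-np.pi),('tray',[tr[0],tr[1],.115],YAW),('tray',[tr[0],tr[1],.115],YAW-np.pi),('knob',[.506,.101,.157],YAW+np.pi/2),('knob',[.506,.101,.157],YAW-np.pi/2)):
    print(nm,a,arm.ik(p,down(a).as_quat()))
t=cv2.imread('pics/top0.png'); crop(t,175,195,75,90,6,'pics/tray.png')
E
```

```text
[[0.4935 0.418  0.022 ]
 [0.4986 0.2974 0.022 ]
 [0.3394 0.2767 0.022 ]
 [0.3278 0.3989 0.022 ]] [0.4148 0.3478 0.022 ] [0.1668 0.1207 0.1605 0.1227]
spare 1.8385 [ 0.199   0.8184 -0.703   1.8968  0.7886  0.728   0.8683]
spare -1.303092653589793 [-0.241   0.7113  0.0104  1.9109 -0.0137  0.5195 -1.5242]
tray 1.8385 [-0.4528  0.7513 -0.4481  1.9108  0.5487  0.6029  0.5814]
tray -1.303092653589793 [-0.7356  0.7099 -0.0038  1.9199  0.0051  0.5118 -2.046 ]
knob 3.4092963267948964 [-0.4721  0.6398  0.3545  1.9724 -0.3796  0.5936 -2.7379]
knob 0.26770367320510347 [ 0.0072  0.6406 -0.3734  1.9573  0.3884  0.6135 -0.3523]
```

View pics/tray.png

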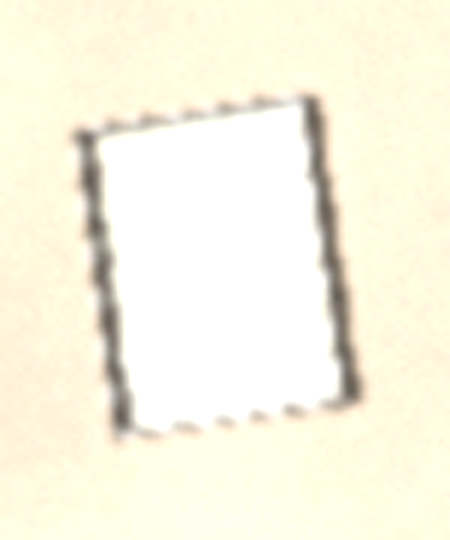

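The tray corners lie at about (189,217), (227,211), (234,262) and (195,267) in the top image, so its centre is near (0.413, 0.348). Now I'll grasp the spare.

```bash
python3 - <<'E'
from h import *
q=down(YAW-np.pi).as_quat(); p=np.array([.5338,.105,0])
arm.move_gripper(.9,60)
arm.movep(p+[0,0,.25],q); arm.line_to(p+[0,0,.117],.12)
arm.move_gripper(0,60)
print(arm.read_opening()*85,arm.read_finger_force(),arm.read_ft_force(),arm.read_tool_pos(),arm.read_time())
s=snapshot('scene');crop(s,290,175,110,82,7,'pics/g.png')
E
```

```text
42.782246618952584 62.461219131946564 [-0.4189 -0.6323  4.9356] [0.5342 0.1053 0.1179] 4.6583
```

View pics/g.png

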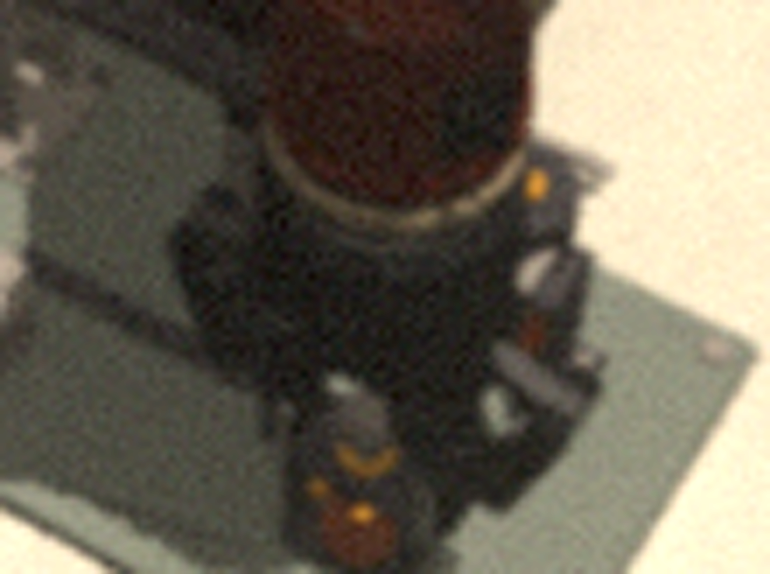

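The spare sits between the pads (opening about 43 mm), upright, and the knob is clear. Lift and carry it.

```bash
python3 - <<'E'
from h import *
q=down(YAW-np.pi).as_quat(); p=arm.read_tool_pos()
arm.line_to(p+[0,0,.10],.12)
print(arm.read_opening()*85,arm.read_ft_force())
t=np.array([.413,.348,0]); arm.line_to(t+[0,0,.215],.2,q)
arm.line_to(t+[0,0,.118],.12); arm.pause(.2); f0=arm.read_ft_force()[2]
z=.118
while z>.108 and arm.read_ft_force()[2]-f0<2:
    z-=.001; arm.line_to(t+[0,0,z],.02)
print(z,f0,arm.read_ft_force(),arm.read_tool_pos(),arm.read_opening()*85)
arm.move_gripper(.75); arm.pause(.2); arm.line_to(t+[0,0,.25],.15)
print(arm.read_time(),arm.read_opening())
qk=down(YAW-np.pi/2).as_quat()
arm.movep([.44,.24,.27],qk)   # clear view
cv2.imwrite('pics/top2.png',snapshot('top'));s=snapshot('scene');cv2.imwrite('pics/scene2.png',s)
im=np.hstack([s[175:375,320:520],cv2.imread('pics/top2.png')[140:340,170:370]]);crop(im,0,0,400,200,2,'pics/v2.png')
print(arm.read_time())
E
```

```text
42.59249777277594 [-0.1305  0.0789 -4.4609]
0.10999999999999999 -3.6261271547942147 [-1.2582 -1.2399  5.3982] [0.413  0.348  0.1108] 42.73342404635946
11.9917 0.7483193335762656
13.4417
```

View pics/v2.png

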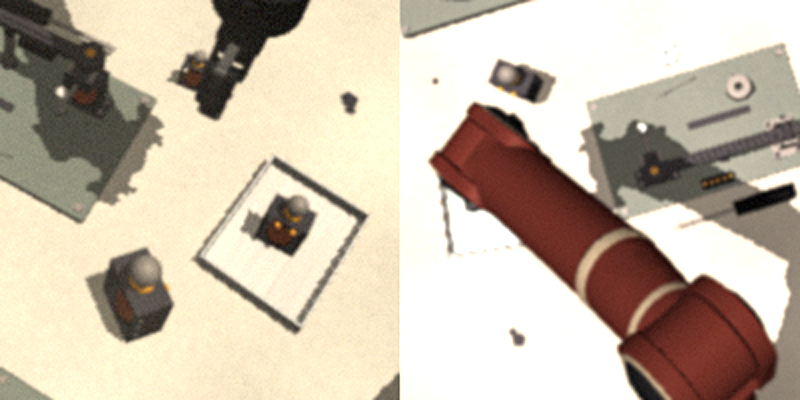

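The spare stands upright in the tray's middle (scene crop (287,228)), and the knob is unmoved at top pixel (290,203). Next: grip the knob along the draw direction and draw the latch.

```bash
python3 - <<'E'
from h import *
q=down(YAW-np.pi/2).as_quat(); p=np.array([.506,.1007,0])
arm.move_gripper(.36,80)
arm.movep(p+[0,0,.23],q); arm.line_to(p+[0,0,.158],.08)
print('ft',arm.read_ft_force())
arm.move_gripper(0,80)
P=arm.read_tool_pos();print(arm.read_opening()*85,arm.read_finger_force(),arm.read_ft_force()@UY,P)
for d in(.005,.010,.0145):
    arm.line_to(p+[0,0,.158]-UY*d,.03);arm.pause(.1)
    f=arm.read_ft_force();print(d,f@UY,f@UX,f[2],(arm.read_tool_pos()-p)@UY)
arm.pause(.2);s=snapshot('scene');cv2.imwrite('pics/scene3.png',s)
crop(s,290,150,110,82,7,'pics/k.png');print(arm.read_time())
E
```

```text
ft [0.0439 0.6859 0.384 ]
11.139815201387849 78.03693294525146 -2.6242100073832444 [0.5072 0.101  0.1588]
0.005 4.906273268231723 -0.18018831591236426 9.161559052634102 -0.0026996779864258596
0.01 6.2726773511730665 0.7710311229308299 10.049527618036079 -0.0071016557779849466
0.0145 7.049549146354915 -0.4325216403084772 10.644261187921803 -0.011065911775361335
17.3833
```

View pics/k.png

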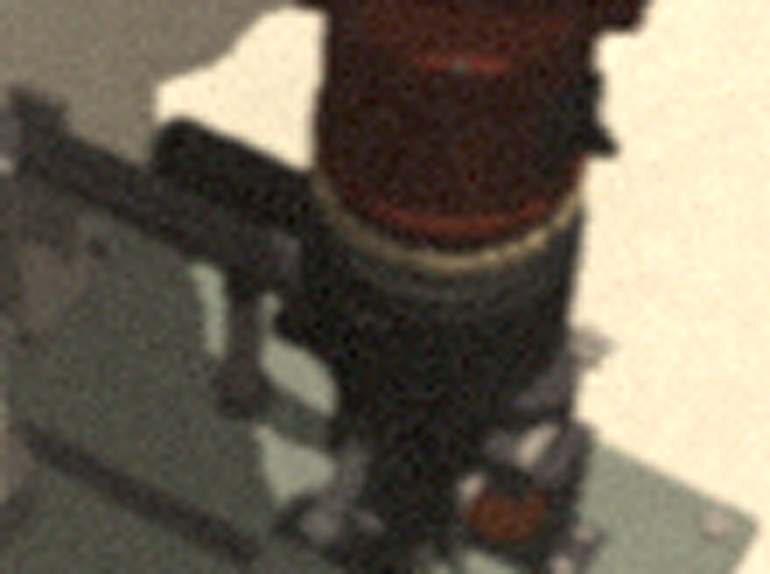

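The fingers hold the knob (11 mm reading), and the spare is out of the way. The arm yields about 3 mm under the spring, so I'll draw further, then raise along the arc.

```bash
python3 - <<'E'
from h import *
p=np.array([.506,.1007,.158]); d=.0145
while d<.024:
    d+=.0015; arm.line_to(p-UY*d,.03);arm.pause(.15)
    f=arm.read_ft_force();y=(arm.read_tool_pos()-p)@UY;print(round(d,4),f@UY,f[2],y)
    if y<-.0158 or f@UY>11: break
arm.pause(.4)
s=snapshot('top');print(arm.read_time())
# lift along arc about hinge
h=np.r_[C0+(-.115*UX+.045*UY)[:2],.087]; c=p-UY*d-h
for a in np.arange(.04,.281,.04):
    r=Ro.from_rotvec(-a*UY) # raises +UX end
    assert (r.apply(UX))[2]>0
    arm.line_to(h+r.apply(c),.05,(r*down(YAW-np.pi/2)).as_quat())
    f=arm.read_ft_force();print(round(a,2),f@UY,f[2],arm.read_tool_pos()-(h+r.apply(c)),arm.read_opening()*85)
    if f[2]<-40: print('stuck');break
arm.pause(.3)
s=snapshot('scene');t=snapshot('top');cv2.imwrite('pics/scene4.png',s);cv2.imwrite('pics/top4.png',t)
im=np.hstack([s[140:340,250:450],s[175:375,320:520]]);crop(im,0,0,400,200,2,'pics/v4.png')
print(arm.read_time())
E
```

```text
0.016 7.2147941541059 10.815799000965795 -0.012411476433244856
0.0175 7.783226347066315 11.848677092395155 -0.013737297255213617
0.019 7.872979566612002 11.381175958472273 -0.015081974061864513
0.0205 8.207941476296028 11.748344220996357 -0.016386331164139057
19.4333
0.04 8.511422171838609 -0.74703279027474 [-0.0057 -0.0013 -0.002 ] 11.676429169641546
0.08 7.021035800209791 -0.40276277344707834 [-0.0058 -0.0013 -0.0022] 11.278129602831692
0.12 8.372865586969688 -1.3954306403454102 [-0.0058 -0.0012 -0.0022] 11.169037943049942
0.16 7.608581548644507 -0.7464915151596234 [-0.0058 -0.0011 -0.0022] 11.161125476805205
0.2 8.068071598612745 -0.20234005014737938 [-0.0057 -0.001  -0.0022] 11.394735233824221
0.24 7.131676735035 -0.4533934219643926 [-0.0057 -0.0009 -0.0022] 11.026273494702625
0.28 7.825923774591868 -0.5605420539731953 [-0.0057 -0.0008 -0.0022] 11.004938124987941
22.05
```

View pics/v4.png

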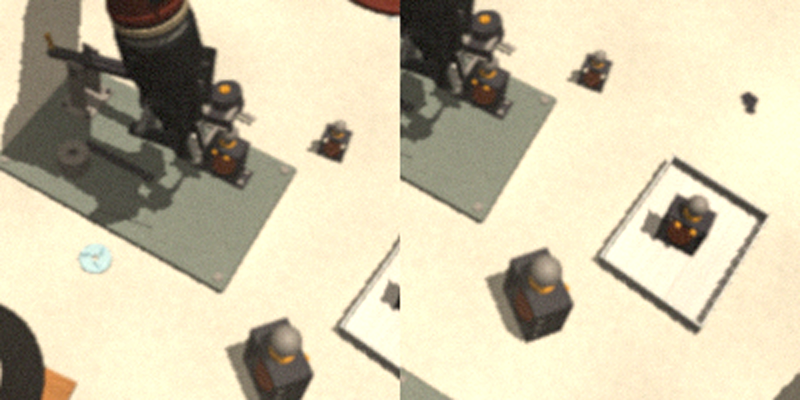

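The lever's cap is up off the installed ball at scene pixel (363.5,184), and the spare stands upright in the tray. I'll check the angle and steadiness, then hand in.

```bash
python3 - <<'E'
from h import *
from station import ticket
h=np.r_[C0+(-.115*UX+.045*UY)[:2],.087]
for a in(0,.2,.24,.28):
    print(a,proj('scene',h+Ro.from_rotvec(-a*UY).apply(.2*UX+[0,0,.018])))
arm.pause(.3);print(arm.read_dq(),arm.read_opening()*85,arm.read_time())
print(ticket.finish_job())
E
```

```text
0 [[364.9883 201.5817]]
0.2 [[363.4878 189.3002]]
0.24 [[362.7836 186.6299]]
0.28 [[361.9416 183.8987]]
[-0.0003  0.0013  0.0016 -0.0007 -0.0007  0.0004  0.0007] 11.768398658741523 22.35
the job is handed in; nothing more can be done
None
```

The job is handed in at about 22 s: the spare solenoid stands upright in the tray, and the gripper holds the lever by the drawn latch knob at about 0.28 rad (socket about 55 mm up). I can't see the verdict, and the final check passes only if holding the knob counts as contact with the lever.

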